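# Nest the stripped turbocharger parts

## Task

Put the four stripped turbocharger parts away for inspection: set each one down, upright and fully home on the floor of the plastic nest that matches the outline and size of its base (large wheel, small wheel, square flange, oblong flange). Set the parts down rather than dropping them, and leave the spray can and the tester where they are.

Things in the scene. Friction and masses are not known exactly. Their poses are not given: they have to be found in the camera images.
- large_wheel: Compressor wheel of bright aluminium: a disc 64 mm in diameter with 12 thin blades (up to 20 mm high) and, in the middle, an upright round nose 20 mm in diameter, plain from 22 mm up to its top at 46 mm: the place to grip. About 0.14 kg. Origin: centre of the underside; z up. Stands on the bench at the start, at any yaw.
- small_wheel: Turbine wheel of steel: a disc only 42 mm in diameter with 9 thin blades (up to 20 mm high) and, in the middle, an upright round nose 18 mm in diameter, plain from 22 mm up to its top at 46 mm: the place to grip. About 0.16 kg. Origin: centre of the underside; z up. Stands on the bench at the start, at any yaw.
- square_flange: Steel pipe flange: a square plate 60 x 60 mm, 10 mm thick, with four bolt holes, and in the middle an upright round pipe stub 38 mm in outer diameter, up to 46 mm above the underside: the place to grip. About 0.35 kg. Its x and y axes are parallel to the plate's edges (quarter turns are alike). Origin: centre of the underside; z up. Stands on the bench at the start, at any yaw.
- oblong_flange: Steel pipe flange: an oblong plate with round ends, 90 mm long and 36 mm wide, 10 mm thick, with two bolt holes, and in the middle an upright round pipe stub 26 mm in outer diameter, up to 46 mm above the underside: the place to grip. About 0.28 kg. Its x axis runs along the plate's length (half turns are alike). Origin: centre of the underside; z up. Stands on the bench at the start, at any yaw.
- large_round_nest: Plastic nest with grey rim and black floor, a round shallow tray: hollow 80 mm in diameter (92 mm outside), 6 mm deep; for the large wheel. Rim 6 mm thick, its top 12 mm above the bench; 6 mm thick floor inside, on which the part rests. Fixed to the bench, at any yaw. Origin: centre of its underside, on the bench.
- small_round_nest: Plastic nest with grey rim and black floor, a round shallow tray: hollow 58 mm in diameter (70 mm outside), 6 mm deep; for the small wheel. Rim 6 mm thick, its top 12 mm above the bench; 6 mm thick floor inside, on which the part rests. Fixed to the bench, at any yaw. Origin: centre of its underside, on the bench.
- square_nest: Plastic nest with grey rim and black floor, a square shallow tray: hollow 76 x 76 mm (88 x 88 mm outside), 6 mm deep; for the square flange. Its x and y axes are parallel to its sides. Rim 6 mm thick, its top 12 mm above the bench; 6 mm thick floor inside, on which the part rests. Fixed to the bench, at any yaw. Origin: centre of its underside, on the bench.
- oblong_nest: Plastic nest with grey rim and black floor, a rectangular shallow tray: hollow 106 x 52 mm (118 x 64 mm outside), 6 mm deep; for the oblong flange. Its x axis runs along its length. Rim 6 mm thick, its top 12 mm above the bench; 6 mm thick floor inside, on which the part rests. Fixed to the bench, at any yaw. Origin: centre of its underside, on the bench.
- spray_can: Bystander: red spray can standing upright on the robot's right, 60 mm in diameter, 150 mm high. Origin: centre of its underside.
- tester: Bystander: black hand-held electronic tester lying flat on the robot's left, 170 x 95 mm, 37 mm high. Origin: centre of its underside; x along its length.
Mind the look-alikes: they are no part of the job. What is shaped like the large_wheel but purple is not meant. What is shaped like the small_round_nest but yellow is not meant.

How it is judged:
At the end, for the whole second after the job is handed in: Each of the four parts lies upright (within 0.06 rad) and at rest on the floor of its own nest (not more than 3 mm above it), its centre within 13 mm of the nest's centre (z of large_wheel in the frame of large_round_nest below 0.009 m and horizontal distance between large_wheel and large_round_nest below 0.013 m and angle between each of large_wheel, small_wheel, square_flange, oblong_flange's own z axis and vertical below 0.06 rad and linear speed of each of large_wheel, small_wheel, square_flange, oblong_flange below 0.01 m/s and angular speed of each of large_wheel, small_wheel, square_flange, oblong_flange below 0.1 rad/s and z of small_wheel in the frame of small_round_nest below 0.009 m and horizontal distance between small_wheel and small_round_nest below 0.013 m and z of square_flange in the frame of square_nest below 0.009 m and horizontal distance between square_flange and square_nest below 0.013 m and z of oblong_flange in the frame of oblong_nest below 0.009 m and horizontal distance between oblong_flange and oblong_nest below 0.013 m); the robot touches nothing.
It fails at once if the spray can or the tester is pushed more than 3 cm or the can is knocked over (distance of any of spray_can, tester from where it was at the start of the episode above 0.03 m or angle between spray_can's own z axis and vertical above 0.5 rad).
It fails at once if a part is dropped (falls free by more than about 2 cm) ((linear speed of large_wheel above 0.6 m/s and contact force between large_wheel and the fingers below 0.01 N) or (linear speed of small_wheel above 0.6 m/s and contact force between small_wheel and the fingers below 0.01 N) or (linear speed of square_flange above 0.6 m/s and contact force between square_flange and the fingers below 0.01 N) or (linear speed of oblong_flange above 0.6 m/s and contact force between oblong_flange and the fingers below 0.01 N)).
It also fails if it takes over 99 s, if anything falls off the work surface, if the arm or the gripper's body presses on something with over 40 N, if the wrist force passes 120 N, or if a joint passes its speed limit or range.

## Robot

A 6-joint arm with a two-finger parallel gripper is mounted at the origin on the work surface. World frame = base frame: x ahead of the robot, y to its left, z up, the work surface at z = 0. Lengths are in m, angles in rad, forces in N, time in s.
With the tool pointing down it reaches from about 0.425 to 0.95 m from the base axis. Payload 3.5 kg.
Tool frame: the origin (TCP) lies at the very end of the fingers, on their centre line; the grasp point (between the pads) lies ctrl.pinch_z behind it (ctrl.pinch_z is the distance from the TCP to the grasp point, in m); z points along the fingers, y is the line along which they close (so a half turn about z gives the same grasp; the last joint's range is limited). The gripper opens to 85 mm and grips with 20 to 120 N. Pads are 22 mm wide; open, the fingers measure 114 mm over their backs; the gripper's body (76 mm by 85 mm) begins 54 mm behind the grasp point. The pads swing forward as they close: fully open they stand 13 mm farther back than shut.
Start: joints at [-1.396, 0.286, 1.577, -0, 1.279, -0.15], TCP at [0.215, -0.64, 0.231] pointing down, gripper open.
Joint ranges: [-2.77, 2.77], [-0.9, 2.22], [0.21, 2.48], [-1.53, 4.67], [0.24, 2.81], [-2.84, 2.84]. Speed limits (rad/s): [2.79, 2.79, 3.14, 3.14, 3.14, 3.14].

## Interface

Orientations are given as a unit quaternion [x, y, z, w].
In Python, from plant import ctrl gives the robot as it stands.
- The arm moves only by the tool advance, called after "Call:" as name(argument=value, ...) on one line, values as JSON. Schema: {"type":"object","properties":{"offsets":{"type":"object","properties":{"tx":{"type":"array","items":{"type":"number"},"minItems":1,"maxItems":10},"ty":{"type":"array","items":{"type":"number"},"minItems":1,"maxItems":10},"tz":{"type":"array","items":{"type":"number"},"minItems":1,"maxItems":10},"rx":{"type":"array","items":{"type":"number"},"minItems":1,"maxItems":10},"ry":{"type":"array","items":{"type":"number"},"minItems":1,"maxItems":10},"rz":{"type":"array","items":{"type":"number"},"minItems":1,"maxItems":10},"aperture":{"type":"array","items":{"type":"number"},"minItems":1,"maxItems":10}},"additionalProperties":false,"required":["tx","ty","tz","rx","ry","rz","aperture"]},"grip_n":{"type":"number"},"only":{"type":"string"},"quiet":{"type":"boolean"},"lines":{"type":"string"}},"required":["offsets"],"additionalProperties":false}. offsets is an object with one list for each field, all of the same length, 1 to 10, a row being the entries at one place: tx, ty, tz (the shift in a scale on which 1.0 is 0.5 m), rx, ry, rz (a rotation vector in fractions of the full range, 1 being pi rad), aperture (the opening from 0.0 (shut) to 1.0 (fully open)); each row is the pose to reach, as a shift and turn from the pose commanded when the call began, along the tool's axes at that moment; what a row does not reach only later rows make up. A row lasts 1/8 s, in which the tool goes at most 0.0625 m and 0.188 rad, less where a joint would pass 70% of its speed; a pose out of reach is approached as far as the arm can. The fingers move at their own pace and stop on an object; grip_n is the grip in N (left out, the last holds). Time passes only in rows, so rows that do not move let the fingers close. The tool returns the time, the measured TCP pose, the force, the opening and the grip force at its end. only (a regular expression) keeps the lines of the reply that match it, lines (a string "A,B") keeps lines A to B, and quiet returns only ok. Shift and turn numbers lie between -1 and 1, and a call with a number outside is refused. Input that does not fit is refused with a message, and nothing moves.
- ctrl.get_state(): the state, without advancing time (a new reading comes with each control period).
- ctrl.read_camera(name): name is "scene" or "top" or "wrist"; returns a dict with "pixels" (420x560x3 uint8, red, green, blue), "camera_matrix" (3x3 intrinsics, pixels), "xyz" and "orientation" of the camera in the world. Camera axes: x right, y down, z forward; pixel columns grow to the right and rows downward; lengths in m; the calibration is good to about 2 mm. A picture is of the moment at which its call begins. There is no depth.
- ctrl.sign_off(): hands the job in; it is judged then, once.
Trained networks look in the newest picture that a camera, given by its name, has taken for a name from the list of things; names that differ only in an ending like _2 or _b are one class to them, and where a whole thing is asked for, a point or a joint stands for the part that bears it (a point fixed in the world has none). Each returns a list of dicts, best first, with "conf" (0 to 1); they miss things now and then, are a little off and sometimes report something else, mostly with a low value. They report only what shows in the picture. A call takes as long as a camera call. They do not tell look-alikes from the thing itself.
- ctrl.recognise(camera, thing): "position" ([x, y, z] in m, in world coordinates, good to about 4 mm: the middle of the surface that is visible of it).
- ctrl.masks_of(camera, thing): "region" (420x560 bool, what is visible of it).
- ctrl.mark_of(camera, thing): "position" ([x, y, z] in m, in world coordinates, good to about 4 mm: a listed point, or the origin of a listed thing).
The state is a dict: "time": time; "qpos": joint angles; "dq": joint speeds; "joint_efforts": joint torques, N m; "eef_pos": TCP position; "tcp_rot": TCP orientation; "contact_force": force on the tool from outside, world axes, zero at the start; "wrist_torque": the same for the moment, N m; "opening": opening from 0.0 (shut) to 1.0 (fully open); "finger_force": force on a finger pad.
Only numpy, scipy, OpenCV 4.12 (cv2) and the standard library are available. Lean on these libraries where they do the work, as an engineer would, in place of code of your own. Each camera call takes 0.05 s, during which the arm holds its last target. There are 200 camera calls.

## Working session

There is one attempt and no reset: what is moved stays moved. The work goes in short steps, Python scripts to look and compute and a tool call to move; the robot and the scene stay as the last step left them, time stands still between calls to the robot, and variables do not carry over. Pictures are saved under pics/ and viewed, at most 14 in all, crops included, and the job is handed in when it is done.

```bash
ls; mkdir -p pics; python3 - <<'E'
from plant import ctrl
import cv2,numpy as np
print(ctrl.get_state(),ctrl.pinch_z)
for c in ("top","scene"):
    r=ctrl.read_camera(c); cv2.imwrite(f"pics/{c}0.png",r["pixels"][:,:,::-1]); print(c,r["xyz"],r["orientation"],r["camera_matrix"])
    for t in ("large_wheel","small_wheel","square_flange","oblong_flange","large_round_nest","small_round_nest","square_nest","oblong_nest","spray_can","tester"):
        print(t,[(np.round(d["position"],3).tolist(),round(d["conf"],2)) for d in ctrl.mark_of(c,t)])
E
```

```text
pics
{'time': 0.0, 'qpos': array([-1.39599287e+00,  2.87174518e-01,  1.57816326e+00, -7.73414457e-06,
        1.27857110e+00, -1.49994479e-01]), 'dq': array([-0.00172026,  0.00081155, -0.00055016, -0.00098623, -0.00022533,
        0.00022464]), 'joint_efforts': array([ 9.91181264e-05, -4.05971324e+01, -2.92626500e+01, -1.88510394e-04,
        5.78331150e-03,  9.61692848e-06]), 'eef_pos': array([ 0.21532066, -0.6390561 ,  0.2299487 ]), 'tcp_rot': array([ 9.86841401e-01,  1.61687067e-01, -1.80670022e-05, -1.15797964e-03]), 'contact_force': array([-0.4019855 ,  0.35301941,  0.29586163]), 'wrist_torque': array([-0.0649375 ,  0.00013097, -0.02568166]), 'finger_force': 0.0, 'opening': 1.0010035102958506} 0.0187
top [0.37144445 0.02039404 1.21421884] [ 0.70925771 -0.7043605   0.01685455 -0.02336024] [[393.34724444   0.         276.35792705]
 [  0.         393.34724444 205.11409276]
 [  0.           0.           1.        ]]
large_wheel [([0.517, 0.191, -0.002], 0.83), ([0.224, 0.262, 0.003], 0.7), ([0.434, 0.093, 0.002], 0.66)]
small_wheel [([0.464, -0.26, 0.0], 0.52)]
square_flange [([0.44
[... 500 characters left out ...]
85.54614768   0.         282.53828631]
 [  0.         385.54614768 211.07935679]
 [  0.           0.           1.        ]]
large_wheel [([0.224, 0.261, -0.001], 0.73), ([0.437, 0.091, -0.002], 0.63), ([0.518, 0.191, 0.001], 0.53)]
small_wheel [([0.463, -0.262, 0.001], 0.55), ([0.607, -0.084, -0.001], 0.48)]
square_flange [([0.442, 0.284, 0.002], 0.73)]
oblong_flange [([0.455, -0.102, 0.005], 0.76)]
large_round_nest [([0.635, 0.28, 0.001], 0.91)]
small_round_nest [([0.676, 0.423, 0.002], 0.96), ([0.637, 0.096, -0.001], 0.94)]
square_nest [([0.609, -0.084, -0.004], 0.58)]
oblong_nest [([0.623, -0.25, 0.0], 0.78)]
spray_can [([0.572, -0.451, -0.0], 0.81)]
tester [([0.473, 0.527, 0.001], 0.64)]
```

View pics/top0.png

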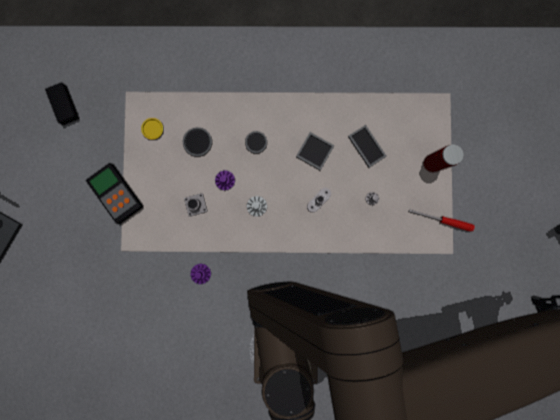

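View pics/scene0.png

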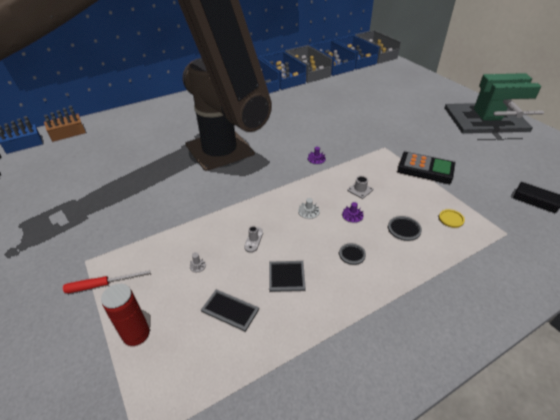

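The top view shows three large-wheel shapes: (225,180) and (200,273) are purple, and (256,206) is bright aluminium. It also shows two small round nests: (152,129) is yellow and (256,142) is grey-rimmed with a black floor. The aluminium wheel and the grey nest fit the description. I'll confirm both in a crop and measure positions and yaws from the masks.

```bash
cat > h.py <<'E'
from plant import ctrl
import cv2,numpy as np
from scipy.spatial.transform import Rotation as R
def plane(r,uv,z):
    uv=np.atleast_2d(uv).astype(float); K=r["camera_matrix"]
    d=np.c_[uv,np.ones(len(uv))]@np.linalg.inv(K).T@R.from_quat(r["orientation"]).as_matrix().T
    return r["xyz"]+d*((z-r["xyz"][2])/d[:,2])[:,None]
def proj(r,p):
    c=(np.atleast_2d(p)-r["xyz"])@R.from_quat(r["orientation"]).as_matrix()
    q=c@r["camera_matrix"].T; return q[:,:2]/q[:,2:]
def rect(r,m,z):
    c=max(cv2.findContours(m.astype(np.uint8),0,2)[0],key=cv2.contourArea).reshape(-1,2)
    p=plane(r,c,z)[:,:2]; (c,s,a)=cv2.minAreaRect((p*1000).astype(np.float32))
    if s[0]<s[1]: s=s[::-1]; a+=90
    return np.round(c,1),np.round(s,0),round((a+90)%180-90,1)   # long axis angle deg, mm
E
python3 - <<'E'
from h import *
for c in ("top","scene"):
    r=ctrl.read_camera(c)
    if c=="top":
        im=r["pixels"][90:290,120:390,::-1]; cv2.imwrite("pics/crop0.png",cv2.resize(im,None,fx=2.9,fy=2.9,interpolation=cv2.INTER_CUBIC))
    for t,z in (("large_round_nest",.012),("small_round_nest",.012),("square_nest",.012),("oblong_nest",.012),("oblong_flange",.01),("square_flange",.01),("large_wheel",.012),("small_wheel",.01)):
        for d in ctrl.masks_of(c,t): print(c,t,round(d["conf"],2),*rect(r,d["region"],z))
E
```

```text
top large_round_nest 0.89 [634.  278.8] [88. 87.] 1.0
top large_round_nest 0.39 [ 462.1 -262.1] [40. 40.] -0.3
top small_round_nest 0.86 [633.4  96. ] [68. 68.] 45.8
top small_round_nest 0.6 [674. 418.] [72. 69.] -89.7
top square_nest 0.58 [608.2 -84.4] [90. 88.] -29.4
top oblong_nest 0.71 [ 625.1 -246.2] [120.  69.] 32.5
top oblong_flange 0.87 [456.6 -98.9] [87. 35.] -44.7
top square_flange 0.73 [439.9 280.3] [62. 60.] 16.9
top large_wheel 0.7 [228.9 262.1] [61. 60.] -89.0
top large_wheel 0.63 [514.7 191.8] [59. 59.] 0.8
scene large_round_nest 0.97 [640.9 275.1] [97. 92.] -31.0
scene small_round_nest 0.61 [679. 415.] [75. 66.] -75.1
scene square_nest 0.98 [612.5 -88.6] [92. 85.] -30.9
scene oblong_nest 0.72 [ 628.8 -249.1] [120.  69.] 33.3
scene oblong_flange 0.86 [ 460.7 -101.5] [99. 42.] -38.5
scene square_flange 0.94 [438.1 287.6] [98. 66.] -67.9
scene square_flange 0.27 [ 627.7 -248.4] [124.  71.] 33.8
scene large_wheel 0.73 [224.9 263.3] [102.  54.] -35.1
scene large_wheel 0.66 [469.2 531.9] [178. 145.] 36.8
scene large_wheel 0.57 [436.8  94.1] [91. 64.] -32.3
scene small_wheel 0.8 [ 460.4 -259.5] [61. 35.] -20.7
```

View pics/crop0.png

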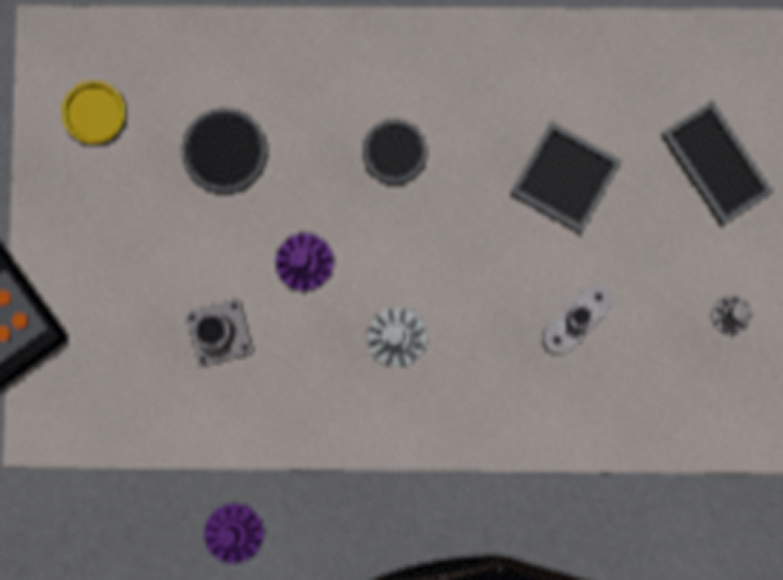

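The crop confirms the bright aluminium wheel at crop (397,337) and the grey-rimmed small nest at crop (395,152). I'll move over the small wheel and turn the tool yaw to 0, so its axes are world x, -y, -z.

Careful with the scale: shifts go in shares of 0.5 m and turns go in shares of pi rad. That gives: 0.356 m is 0.712, 0.03 m is 0.06, 0.325 rad is 0.1035.

Call:
advance(offsets={"tx":[0.712, 0.712, 0.712, 0.712, 0.712, 0.712, 0.712, 0.712, 0.712, 0.712], "ty":[-0.558, -0.558, -0.558, -0.558, -0.558, -0.558, -0.558, -0.558, -0.558, -0.558], "tz":[0.06, 0.06, 0.06, 0.06, 0.06, 0.06, 0.06, 0.06, 0.06, 0.06], "rx":[0, 0, 0, 0, 0, 0, 0, 0, 0, 0], "ry":[0, 0, 0, 0, 0, 0, 0, 0, 0, 0], "rz":[0.1035, 0.1035, 0.1035, 0.1035, 0.1035, 0.1035, 0.1035, 0.1035, 0.1035, 0.1035], "aperture":[0.7, 0.7, 0.7, 0.7, 0.7, 0.7, 0.7, 0.7, 0.7, 0.7]}, grip_n=40)

```text
time: 3.25
eef_pos: [0.4634, -0.2629, 0.2015]
tcp_rot: [1.0, -0.001, 0.0, 0.0]
contact_force: [-0.2, -0.1, -0.7]
opening: 0.699
finger_force: 0.0
```

```bash
cat > look.py <<'E'
from h import *
import sys
# usage: look.py name thing z ...
r=ctrl.read_camera("wrist"); cv2.imwrite(f"pics/{sys.argv[1]}.png",r["pixels"][:,:,::-1])
s=ctrl.get_state(); print("tcp",np.round(s["eef_pos"],4),"rotvec",np.round(R.from_quat(s["tcp_rot"]).as_rotvec(),3),"cam",np.round(r["xyz"],3))
for t,z in zip(sys.argv[2::2],sys.argv[3::2]):
    for d in ctrl.masks_of("wrist",t): print(t,"mask",round(d["conf"],2),*rect(r,d["region"],float(z)))
    for d in ctrl.mark_of("wrist",t): print(t,"mark",round(d["conf"],2),np.round(d["position"],4))
E
python3 look.py w1 small_wheel 0.01 oblong_nest 0.012
```

```text
tcp [ 0.4632 -0.2632  0.2015] rotvec [ 3.141e+00 -3.000e-03  0.000e+00] cam [ 0.54  -0.263  0.344]
small_wheel mask 0.86 [ 463.3 -263.4] [41. 39.] -9.9
small_wheel mark 0.94 [ 0.459  -0.2637  0.0028]
small_wheel mark 0.41 [ 0.5708 -0.4497  0.0011]
oblong_nest mask 0.63 [ 615.1 -254.4] [101.  65.] 33.9
oblong_nest mark 0.78 [ 0.6253 -0.2507  0.0037]
```

View pics/w1.png

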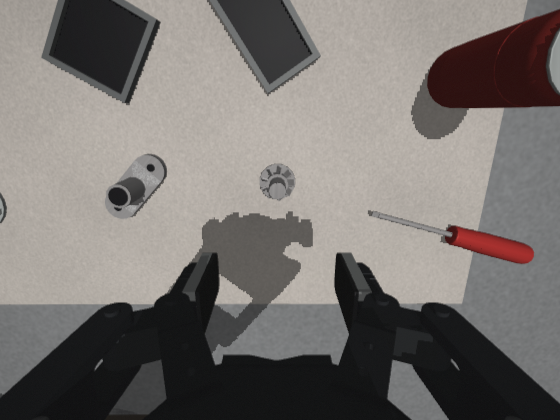

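The wheel at (277,182) sits midway between the fingers, at (0.463,-0.262), with the mask 41 mm across as expected. I'll descend and grip.

Converted, 0.179 m is 0.358, 0.06 m is 0.12.

Call:
advance(offsets={"tx":[0, 0, 0, 0, 0, 0, 0, 0, 0, 0], "ty":[-0.002, -0.002, -0.002, -0.002, -0.002, -0.002, -0.002, -0.002, -0.002, -0.002], "tz":[0.12, 0.22, 0.28, 0.33, 0.358, 0.358, 0.358, 0.358, 0.358, 0.358], "rx":[0, 0, 0, 0, 0, 0, 0, 0, 0, 0], "ry":[0, 0, 0, 0, 0, 0, 0, 0, 0, 0], "rz":[0, 0, 0, 0, 0, 0, 0, 0, 0, 0], "aperture":[0.6, 0.6, 0.6, 0.6, 0.6, 0.6, 0.0, 0.0, 0.0, 0.0]}, grip_n=50)

```text
time: 4.75
eef_pos: [0.4648, -0.2616, 0.0239]
tcp_rot: [1.0, -0.0, 0.001, 0.001]
contact_force: [-0.4, 0.4, 5.8]
opening: 0.188
finger_force: 49.1
```

Call:
advance(offsets={"tx":[0, 0, 0, 0, 0, 0], "ty":[0, 0, 0, 0, 0, 0], "tz":[0, 0, -0.04, -0.1, -0.16, -0.16], "rx":[0, 0, 0, 0, 0, 0], "ry":[0, 0, 0, 0, 0, 0], "rz":[0, 0, 0, 0, 0, 0], "aperture":[0, 0, 0, 0, 0, 0]})

```text
time: 5.5
eef_pos: [0.4649, -0.2615, 0.1042]
tcp_rot: [1.0, -0.0, 0.002, 0.001]
contact_force: [-0.7, -0.1, -1.8]
opening: 0.189
finger_force: 49.2
```

Converted, -0.358 m is -0.716, 0.171 m is 0.342.

Call:
advance(offsets={"tx":[0.342, 0.342, 0.342, 0.342, 0.342, 0.342, 0.342, 0.342, 0.342], "ty":[-0.716, -0.716, -0.716, -0.716, -0.716, -0.716, -0.716, -0.716, -0.716], "tz":[0, 0, 0, 0, 0, 0, 0, 0, 0], "rx":[0, 0, 0, 0, 0, 0, 0, 0, 0], "ry":[0, 0, 0, 0, 0, 0, 0, 0, 0], "rz":[0, 0, 0, 0, 0, 0, 0, 0, 0], "aperture":[0, 0, 0, 0, 0, 0, 0, 0, 0]})

```text
time: 6.62
eef_pos: [0.6337, 0.0961, 0.1009]
tcp_rot: [1.0, -0.001, -0.001, 0.0]
contact_force: [-0.5, -0.3, -1.5]
opening: 0.185
finger_force: 49.4
```

```bash
python3 look.py w2 small_round_nest 0.012 large_round_nest 0.012
```

```text
tcp [0.6339 0.0958 0.1013] rotvec [ 3.141e+00 -3.000e-03 -3.000e-03] cam [0.711 0.096 0.243]
small_round_nest mask 0.72 [642.8  95.9] [69. 57.] -89.1
small_round_nest mark 0.63 [0.6367 0.095  0.0017]
large_round_nest mask 0.55 [635.1 272.8] [95. 89.] -15.6
large_round_nest mark 0.73 [ 6.335e-01  2.810e-01 -6.000e-04]
```

View pics/w2.png

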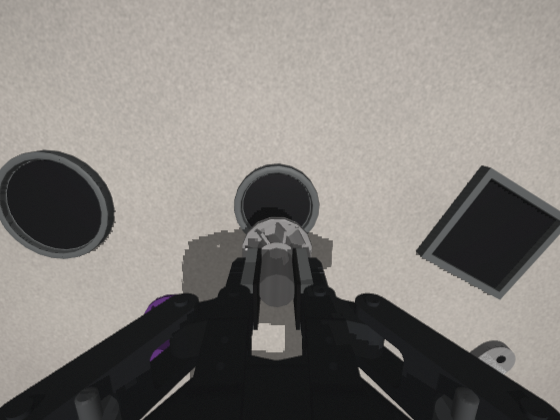

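The nest (276,200) is centred at (0.636, 0.0955) and the wheel hangs over it, 2 mm short in x. I'll set it down.

Converted, 0.068 m is 0.136, 0.03 m is 0.06.

Call:
advance(offsets={"tx":[0.004, 0.004, 0.004, 0.004, 0.004, 0.004], "ty":[0, 0, 0, 0, 0, 0], "tz":[0.06, 0.1, 0.12, 0.132, 0.136, 0.136], "rx":[0, 0, 0, 0, 0, 0], "ry":[0, 0, 0, 0, 0, 0], "rz":[0, 0, 0, 0, 0, 0], "aperture":[0, 0, 0, 0, 0, 0]})

```text
time: 7.62
eef_pos: [0.6373, 0.0974, 0.035]
tcp_rot: [1.0, -0.0, 0.001, -0.0]
contact_force: [-0.8, -0.1, -1.7]
opening: 0.189
finger_force: 49.4
```

Call:
advance(offsets={"tx":[0, 0, 0, 0, 0], "ty":[0.002, 0.002, 0.002, 0.002, 0.002], "tz":[0.004, 0.008, 0.01, 0.012, 0.012], "rx":[0, 0, 0, 0, 0], "ry":[0, 0, 0, 0, 0], "rz":[0, 0, 0, 0, 0], "aperture":[0, 0, 0, 0, 0]})

```text
time: 8.25
eef_pos: [0.637, 0.0962, 0.03]
tcp_rot: [1.0, -0.0, -0.0, 0.0]
contact_force: [-3.7, 0.3, 6.3]
opening: 0.189
finger_force: 50.2
```

Converted, -0.17 m is -0.34, -0.14 m is -0.28.

Call:
advance(offsets={"tx":[0, 0, 0, 0, 0, 0, 0, 0], "ty":[0, 0, 0, 0, 0, 0, 0, 0], "tz":[0, 0, -0.02, -0.08, -0.18, -0.28, -0.34, -0.34], "rx":[0, 0, 0, 0, 0, 0, 0, 0], "ry":[0, 0, 0, 0, 0, 0, 0, 0], "rz":[0, 0, 0, 0, 0, 0, 0, 0], "aperture":[0.5, 0.5, 0.5, 0.6, 0.7, 0.7, 0.7, 0.7]})

```text
time: 9.25
eef_pos: [0.639, 0.0964, 0.2031]
tcp_rot: [1.0, -0.0, 0.004, 0.0]
contact_force: [-0.0, 0.6, -0.2]
opening: 0.7
finger_force: 0.0
```

```bash
python3 look.py w3 small_wheel 0.016 small_round_nest 0.012 oblong_flange 0.01
```

```text
tcp [0.6376 0.0963 0.2   ] rotvec [-3.142  0.    -0.005] cam [0.714 0.096 0.346]
small_wheel mask 0.6 [635.2  96.5] [41. 40.] -90.0
small_wheel mark 0.86 [0.6342 0.098  0.0037]
small_round_nest mask 0.75 [635.9  95.9] [69. 68.] 0.0
small_round_nest mask 0.74 [670.1 389.3] [64. 24.] -15.1
small_round_nest mask 0.64 [439.5  89.9] [71. 63.] 39.0
small_round_nest mark 0.77 [ 0.634   0.0944 -0.0017]
small_round_nest mark 0.38 [ 0.4361  0.0909 -0.0042]
oblong_flange mask 0.71 [ 484.9 -106.4] [54. 28.] -80.3
oblong_flange mark 0.85 [ 0.4561 -0.0981  0.001 ]
```

View pics/w3.png

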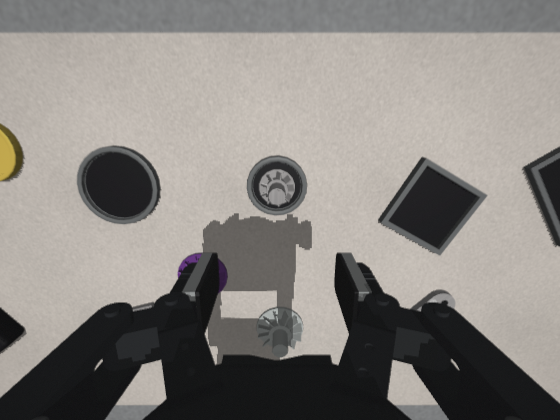

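The small wheel sits centred in its nest at (277,185). Next is the large aluminium wheel.

Converted, -0.201 m is -0.402, 0.005 m is 0.01.

Call:
advance(offsets={"tx":[-0.402, -0.402, -0.402, -0.402, -0.402, -0.402], "ty":[0.01, 0.01, 0.01, 0.01, 0.01, 0.01], "tz":[0, 0, 0, 0, 0, 0], "rx":[0, 0, 0, 0, 0, 0], "ry":[0, 0, 0, 0, 0, 0], "rz":[0, 0, 0, 0, 0, 0], "aperture":[0.7, 0.7, 0.7, 0.7, 0.7, 0.7]})

```text
time: 10.35
eef_pos: [0.4376, 0.0912, 0.1991]
tcp_rot: [1.0, -0.0, 0.001, 0.0]
contact_force: [0.5, -0.2, 0.1]
opening: 0.701
finger_force: 0.0
```

```bash
python3 look.py w4 large_wheel 0.014 square_flange 0.01 oblong_flange 0.01
```

```text
tcp [0.4376 0.0912 0.199 ] rotvec [-3.142e+00  1.000e-03 -2.000e-03] cam [0.514 0.091 0.342]
large_wheel mask 0.84 [438.3  91.5] [62. 61.] -5.5
large_wheel mask 0.71 [515.5 189. ] [62. 61.] 72.4
large_wheel mark 0.87 [0.5137 0.1916 0.0066]
large_wheel mark 0.64 [ 0.4384  0.0917 -0.0024]
square_flange mask 0.75 [437.8 286.2] [80. 60.] -74.9
square_flange mark 0.76 [ 0.4418  0.2803 -0.0008]
oblong_flange mask 0.72 [ 452.  -104.7] [91. 58.] -43.5
oblong_flange mark 0.62 [ 4.597e-01 -9.870e-02  3.000e-04]
```

View pics/w4.png

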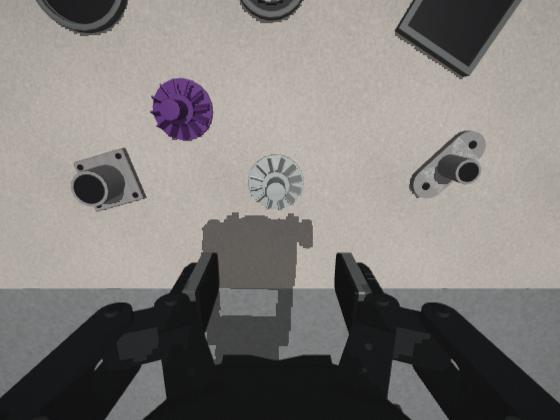

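The aluminium wheel (276,182) is right under the gripper at (0.438,0.0915), and the purple one (182,108) is well clear.

Converted, 0.174 m is 0.348, 0.165 m is 0.33.

Call:
advance(offsets={"tx":[0, 0, 0, 0, 0, 0, 0, 0, 0, 0], "ty":[0, 0, 0, 0, 0, 0, 0, 0, 0, 0], "tz":[0.12, 0.22, 0.28, 0.33, 0.348, 0.348, 0.348, 0.348, 0.348, 0.348], "rx":[0, 0, 0, 0, 0, 0, 0, 0, 0, 0], "ry":[0, 0, 0, 0, 0, 0, 0, 0, 0, 0], "rz":[0, 0, 0, 0, 0, 0, 0, 0, 0, 0], "aperture":[0.6, 0.6, 0.6, 0.6, 0.6, 0.6, 0.0, 0.0, 0.0, 0.0]}, grip_n=50)

```text
time: 11.95
eef_pos: [0.437, 0.0914, 0.0257]
tcp_rot: [1.0, -0.0, 0.001, -0.0]
contact_force: [-0.9, 0.2, 6.3]
opening: 0.21
finger_force: 48.9
```

Call:
advance(offsets={"tx":[0, 0, 0, 0, 0, 0], "ty":[0, 0, 0, 0, 0, 0], "tz":[0, 0, -0.04, -0.1, -0.16, -0.16], "rx":[0, 0, 0, 0, 0, 0], "ry":[0, 0, 0, 0, 0, 0], "rz":[0, 0, 0, 0, 0, 0], "aperture":[0, 0, 0, 0, 0, 0]})

```text
time: 12.7
eef_pos: [0.4376, 0.0913, 0.1064]
tcp_rot: [1.0, -0.0, 0.003, 0.0]
contact_force: [-0.4, -0.5, -1.7]
opening: 0.217
finger_force: 48.9
```

Converted, 0.1975 m is 0.395, -0.188 m is -0.376.

Call:
advance(offsets={"tx":[0.395, 0.395, 0.395, 0.395, 0.395, 0.395, 0.395], "ty":[-0.376, -0.376, -0.376, -0.376, -0.376, -0.376, -0.376], "tz":[0, 0, 0, 0, 0, 0, 0], "rx":[0, 0, 0, 0, 0, 0, 0], "ry":[0, 0, 0, 0, 0, 0, 0], "rz":[0, 0, 0, 0, 0, 0, 0], "aperture":[0, 0, 0, 0, 0, 0, 0]})

```text
time: 13.58
eef_pos: [0.6318, 0.2785, 0.102]
tcp_rot: [1.0, -0.0, -0.002, 0.001]
contact_force: [-0.2, 0.6, -2.4]
opening: 0.214
finger_force: 49.1
```

```bash
python3 look.py w5 large_round_nest 0.012
```

```text
tcp [0.6319 0.2784 0.1027] rotvec [ 3.141e+00 -1.000e-03 -5.000e-03] cam [0.709 0.279 0.244]
large_round_nest mask 0.59 [650.2 279.5] [90. 63.] -88.2
large_round_nest mark 0.73 [6.338e-01 2.779e-01 1.000e-04]
```

Converted, 0.068 m is 0.136, 0.066 m is 0.132.

Call:
advance(offsets={"tx":[0, 0, 0, 0, 0, 0], "ty":[0, 0, 0, 0, 0, 0], "tz":[0.06, 0.1, 0.12, 0.132, 0.136, 0.136], "rx":[0, 0, 0, 0, 0, 0], "ry":[0, 0, 0, 0, 0, 0], "rz":[0, 0, 0, 0, 0, 0], "aperture":[0, 0, 0, 0, 0, 0]})

```text
time: 14.48
eef_pos: [0.6339, 0.2795, 0.037]
tcp_rot: [1.0, -0.0, 0.001, -0.0]
contact_force: [0.0, -0.0, -1.0]
opening: 0.213
finger_force: 49.2
```

Converted, 0.006 m is 0.012, 0.005 m is 0.01.

Call:
advance(offsets={"tx":[0.002, 0.002, 0.002, 0.002, 0.002], "ty":[0, 0, 0, 0, 0], "tz":[0.004, 0.008, 0.01, 0.012, 0.012], "rx":[0, 0, 0, 0, 0], "ry":[0, 0, 0, 0, 0], "rz":[0, 0, 0, 0, 0], "aperture":[0, 0, 0, 0, 0]})

```text
time: 15.1
eef_pos: [0.6345, 0.2794, 0.0318]
tcp_rot: [1.0, 0.0, -0.0, 0.0]
contact_force: [-4.5, -1.6, 5.3]
opening: 0.212
finger_force: 50.0
```

Converted, -0.17 m is -0.34, -0.14 m is -0.28.

Call:
advance(offsets={"tx":[0, 0, 0, 0, 0, 0, 0, 0], "ty":[0, 0, 0, 0, 0, 0, 0, 0], "tz":[0, 0, -0.02, -0.08, -0.18, -0.28, -0.34, -0.34], "rx":[0, 0, 0, 0, 0, 0, 0, 0], "ry":[0, 0, 0, 0, 0, 0, 0, 0], "rz":[0, 0, 0, 0, 0, 0, 0, 0], "aperture":[0.5, 0.5, 0.5, 0.6, 1, 1, 1, 1]})

```text
time: 16.1
eef_pos: [0.6364, 0.2799, 0.2053]
tcp_rot: [1.0, -0.0, 0.004, -0.001]
contact_force: [0.1, 0.1, 0.3]
opening: 0.998
finger_force: 0.0
```

```bash
python3 look.py w5b large_wheel 0.018 large_round_nest 0.012
```

```text
tcp [0.635  0.2795 0.2021] rotvec [-3.141  0.    -0.005] cam [0.712 0.28  0.349]
large_wheel mask 0.98 [522.  198.3] [68. 54.] -1.4
large_wheel mask 0.89 [635.4 278.8] [62. 61.] 56.6
large_wheel mark 0.98 [0.6317 0.2802 0.0058]
large_wheel mark 0.63 [0.51   0.1913 0.0043]
large_round_nest mask 0.56 [635.6 279.2] [91. 91.] -42.7
```

Call:
advance(offsets={"tx":[-0.384, -0.384, -0.384, -0.384, -0.384, -0.384], "ty":[-0.004, -0.004, -0.004, -0.004, -0.004, -0.004], "tz":[0, 0, 0, 0, 0, 0], "rx":[0, 0, 0, 0, 0, 0], "ry":[0, 0, 0, 0, 0, 0], "rz":[0, 0, 0, 0, 0, 0], "aperture":[1, 1, 1, 1, 1, 1]})

```text
time: 17.1
eef_pos: [0.444, 0.2814, 0.2006]
tcp_rot: [1.0, -0.0, 0.0, -0.0]
contact_force: [1.0, -0.3, -0.4]
opening: 1.001
finger_force: 0.0
```

```bash
python3 look.py w6 square_flange 0.01 large_wheel 0.018
```

```text
tcp [0.444  0.2813 0.2006] rotvec [-3.141e+00  2.000e-03 -1.000e-03] cam [0.52  0.281 0.343]
square_flange mask 0.77 [440.1 281.1] [62. 60.] 15.2
square_flange mark 0.81 [ 0.4406  0.2827 -0.0031]
square_flange mark 0.49 [0.4726 0.5303 0.0026]
large_wheel mask 0.8 [609.2 279.1] [57. 20.] 90.0
large_wheel mask 0.78 [238.4 262.7] [65. 62.] -0.0
large_wheel mask 0.68 [516.  195.1] [61. 59.] 90.0
large_wheel mark 0.69 [0.5139 0.194  0.0039]
```

View pics/w6.png

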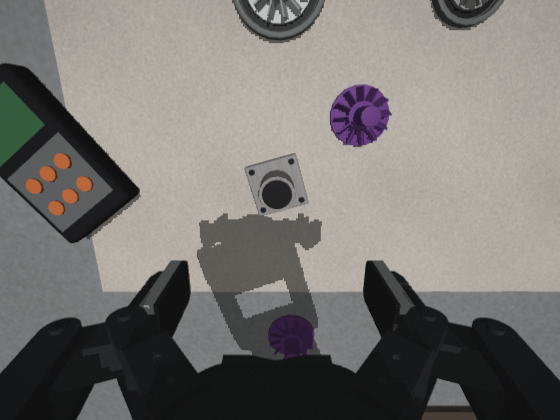

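The square flange (275,190) is at (0.441,0.2815) with yaw 15.5°. Its nest yaw is -30°, so a +44.5° turn is needed, given that quarter turns are alike.

Converted, 0.184 m is 0.368, -0.003 m is -0.006.

Call:
advance(offsets={"tx":[-0.006, -0.006, -0.006, -0.006, -0.006, -0.006, -0.006, -0.006, -0.006, -0.006], "ty":[0, 0, 0, 0, 0, 0, 0, 0, 0, 0], "tz":[0.12, 0.22, 0.28, 0.34, 0.368, 0.368, 0.368, 0.368, 0.368, 0.368], "rx":[0, 0, 0, 0, 0, 0, 0, 0, 0, 0], "ry":[0, 0, 0, 0, 0, 0, 0, 0, 0, 0], "rz":[0, 0, 0, 0, 0, 0, 0, 0, 0, 0], "aperture":[0.85, 0.85, 0.85, 0.85, 0.85, 0.85, 0.0, 0.0, 0.0, 0.0]}, grip_n=60)

```text
time: 18.6
eef_pos: [0.4408, 0.2819, 0.0181]
tcp_rot: [1.0, -0.0, 0.001, -0.001]
contact_force: [0.1, -0.2, 6.6]
opening: 0.429
finger_force: 60.7
```

Call:
advance(offsets={"tx":[0, 0, 0, 0, 0, 0], "ty":[0, 0, 0, 0, 0, 0], "tz":[0, 0, -0.04, -0.1, -0.2, -0.2], "rx":[0, 0, 0, 0, 0, 0], "ry":[0, 0, 0, 0, 0, 0], "rz":[0, 0, 0, 0, 0, 0], "aperture":[0, 0, 0, 0, 0, 0]})

```text
time: 19.35
eef_pos: [0.4421, 0.2825, 0.1206]
tcp_rot: [1.0, -0.0, 0.004, -0.002]
contact_force: [1.3, -0.8, -2.7]
opening: 0.429
finger_force: 60.4
```

Converted, 0.368 m is 0.736, 0.168 m is 0.336, -0.777 rad is -0.2473.

Call:
advance(offsets={"tx":[0.336, 0.336, 0.336, 0.336, 0.336, 0.336, 0.336, 0.336, 0.336], "ty":[0.736, 0.736, 0.736, 0.736, 0.736, 0.736, 0.736, 0.736, 0.736], "tz":[0, 0, 0, 0, 0, 0, 0, 0, 0], "rx":[0, 0, 0, 0, 0, 0, 0, 0, 0], "ry":[0, 0, 0, 0, 0, 0, 0, 0, 0], "rz":[-0.2473, -0.2473, -0.2473, -0.2473, -0.2473, -0.2473, -0.2473, -0.2473, -0.2473], "aperture":[0, 0, 0, 0, 0, 0, 0, 0, 0]})

```text
time: 20.48
eef_pos: [0.6057, -0.0861, 0.1141]
tcp_rot: [0.926, 0.378, -0.002, -0.002]
contact_force: [-0.6, -0.4, -2.5]
opening: 0.424
finger_force: 61.0
```

```bash
python3 look.py w7 square_nest 0.012 square_flange 0.11
```

```text
tcp [ 0.6058 -0.0854  0.1145] rotvec [-2.905 -1.19   0.004] cam [ 0.661 -0.032  0.257]
square_nest mask 0.73 [608.8 -86.4] [89. 89.] 60.5
square_nest mark 0.69 [ 0.613  -0.084  -0.0022]
square_flange mask 0.61 [602.  -91.4] [78. 59.] 59.2
square_flange mask 0.2 [548.4 -64.1] [12.  5.] -45.4
square_flange mark 0.98 [ 0.606  -0.0893  0.0934]
```

View pics/w7.png

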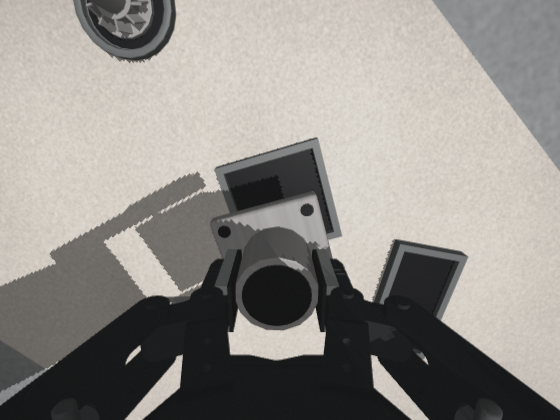

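Nest (277,190) and held flange (270,220) have parallel edges, and the nest centre is (0.609,-0.086). I'll lower it.

Converted, 0.085 m is 0.17, 0.083 m is 0.166.

Call:
advance(offsets={"tx":[0, 0, 0, 0, 0, 0], "ty":[0, 0, 0, 0, 0, 0], "tz":[0.06, 0.12, 0.15, 0.166, 0.17, 0.17], "rx":[0, 0, 0, 0, 0, 0], "ry":[0, 0, 0, 0, 0, 0], "rz":[0, 0, 0, 0, 0, 0], "aperture":[0, 0, 0, 0, 0, 0]})

```text
time: 21.48
eef_pos: [0.6081, -0.0869, 0.0323]
tcp_rot: [0.926, 0.379, 0.001, 0.001]
contact_force: [0.2, 0.2, -3.0]
opening: 0.426
finger_force: 61.1
```

Converted, 0.009 m is 0.018, 0.007 m is 0.014.

Call:
advance(offsets={"tx":[0.002, 0.002, 0.002, 0.002, 0.002], "ty":[0, 0, 0, 0, 0], "tz":[0.006, 0.01, 0.014, 0.018, 0.018], "rx":[0, 0, 0, 0, 0], "ry":[0, 0, 0, 0, 0], "rz":[0, 0, 0, 0, 0], "aperture":[0, 0, 0, 0, 0]})

```text
time: 22.1
eef_pos: [0.6081, -0.0861, 0.0241]
tcp_rot: [0.925, 0.379, -0.0, -0.0]
contact_force: [-4.0, 0.1, 7.1]
opening: 0.425
finger_force: 62.1
```

Converted, -0.177 m is -0.354, -0.17 m is -0.34, 0.777 rad is 0.2473.

Call:
advance(offsets={"tx":[0, 0, 0, 0, 0, 0, 0, 0, 0, 0], "ty":[0, 0, 0, 0, 0, 0, 0, 0, 0, 0], "tz":[0, 0, -0.02, -0.1, -0.22, -0.34, -0.354, -0.354, -0.354, -0.354], "rx":[0, 0, 0, 0, 0, 0, 0, 0, 0, 0], "ry":[0, 0, 0, 0, 0, 0, 0, 0, 0, 0], "rz":[0, 0, 0, 0, 0.0605, 0.121, 0.1814, 0.2473, 0.2473, 0.2473], "aperture":[0.8, 0.8, 0.8, 0.8, 0.8, 0.8, 0.8, 0.8, 0.8, 0.8]})

```text
time: 23.35
eef_pos: [0.6079, -0.086, 0.1992]
tcp_rot: [1.0, 0.001, -0.0, -0.0]
contact_force: [-1.5, -0.1, -0.3]
opening: 0.801
finger_force: 0.0
```

```bash
python3 look.py w8 square_flange 0.016 square_nest 0.012 oblong_flange 0.01
```

```text
tcp [ 0.6079 -0.0859  0.1991] rotvec [-3.141e+00 -3.000e-03  1.000e-03] cam [ 0.684 -0.086  0.342]
square_flange mark 0.57 [ 0.6097 -0.0859  0.0028]
square_nest mask 0.63 [609.  -87.5] [89. 88.] -29.1
oblong_flange mask 0.96 [ 459.1 -100.3] [90. 56.] -23.4
oblong_flange mark 0.61 [ 0.4574 -0.1019  0.0021]
```

Moving over the oblong flange: world shift (-0.151, -0.0145).

Converted, -0.151 m is -0.302, 0.0145 m is 0.029.

Call:
advance(offsets={"tx":[-0.302, -0.302, -0.302, -0.302, -0.302], "ty":[0.029, 0.029, 0.029, 0.029, 0.029], "tz":[0, 0, 0, 0, 0], "rx":[0, 0, 0, 0, 0], "ry":[0, 0, 0, 0, 0], "rz":[0, 0, 0, 0, 0], "aperture":[0.8, 0.8, 0.8, 0.8, 0.8]})

```text
time: 24.32
eef_pos: [0.4579, -0.1007, 0.1999]
tcp_rot: [1.0, -0.0, 0.001, 0.0]
contact_force: [-0.3, 0.3, -0.7]
opening: 0.801
finger_force: 0.0
```

```bash
python3 look.py w9 oblong_flange 0.01 square_nest 0.012 oblong_nest 0.012
```

```text
tcp [ 0.4581 -0.1007  0.1998] rotvec [3.141e+00 0.000e+00 2.000e-03] cam [ 0.534 -0.101  0.343]
oblong_flange mask 0.66 [ 456.6 -100.6] [90. 39.] -42.2
oblong_flange mark 0.62 [ 0.4587 -0.0971  0.0025]
square_nest mask 0.84 [608.3 -87.8] [90. 90.] -29.2
oblong_nest mask 0.97 [ 613.4 -252.9] [96. 70.] 33.4
oblong_nest mark 0.66 [ 6.266e-01 -2.511e-01  4.000e-04]
oblong_nest mark 0.28 [0.6332 0.0964 0.0051]
```

View pics/w9.png

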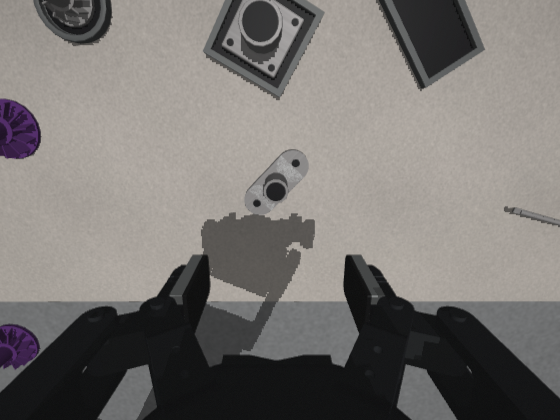

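The square flange sits flat and centred in its nest (265,30). The oblong flange (277,182) is under the gripper with bolt-hole yaw of -43°. Its nest yaw is +33°, so it needs a turn of +76° (1.326 rad).

Converted, 0.183 m is 0.366, -0.001 m is -0.002.

Call:
advance(offsets={"tx":[-0.002, -0.002, -0.002, -0.002, -0.002, -0.002, -0.002, -0.002, -0.002, -0.002], "ty":[0, 0, 0, 0, 0, 0, 0, 0, 0, 0], "tz":[0.12, 0.22, 0.28, 0.34, 0.366, 0.366, 0.366, 0.366, 0.366, 0.366], "rx":[0, 0, 0, 0, 0, 0, 0, 0, 0, 0], "ry":[0, 0, 0, 0, 0, 0, 0, 0, 0, 0], "rz":[0, 0, 0, 0, 0, 0, 0, 0, 0, 0], "aperture":[0.7, 0.7, 0.7, 0.7, 0.7, 0.7, 0.0, 0.0, 0.0, 0.0]}, grip_n=60)

```text
time: 25.92
eef_pos: [0.4573, -0.101, 0.0179]
tcp_rot: [1.0, -0.0, 0.001, 0.001]
contact_force: [-0.3, 0.3, 5.9]
opening: 0.284
finger_force: 59.1
```

Call:
advance(offsets={"tx":[0, 0, 0, 0, 0, 0], "ty":[0, 0, 0, 0, 0, 0], "tz":[0, 0, -0.04, -0.1, -0.2, -0.2], "rx":[0, 0, 0, 0, 0, 0], "ry":[0, 0, 0, 0, 0, 0], "rz":[0, 0, 0, 0, 0, 0], "aperture":[0, 0, 0, 0, 0, 0]})

```text
time: 26.68
eef_pos: [0.4587, -0.1017, 0.1204]
tcp_rot: [1.0, -0.0, 0.004, 0.002]
contact_force: [0.1, -0.2, -2.8]
opening: 0.288
finger_force: 59.1
```

Converted, 0.168 m is 0.336, 0.147 m is 0.294, -1.326 rad is -0.4221.

Call:
advance(offsets={"tx":[0.336, 0.336, 0.336, 0.336, 0.336, 0.336, 0.336, 0.336, 0.336, 0.336], "ty":[0.294, 0.294, 0.294, 0.294, 0.294, 0.294, 0.294, 0.294, 0.294, 0.294], "tz":[0, 0, 0, 0, 0, 0, 0, 0, 0, 0], "rx":[0, 0, 0, 0, 0, 0, 0, 0, 0, 0], "ry":[0, 0, 0, 0, 0, 0, 0, 0, 0, 0], "rz":[-0.0573, -0.1146, -0.1719, -0.2292, -0.2865, -0.3438, -0.4011, -0.4221, -0.4221, -0.4221], "aperture":[0, 0, 0, 0, 0, 0, 0, 0, 0, 0]})

```text
time: 27.92
eef_pos: [0.6232, -0.2471, 0.1147]
tcp_rot: [0.789, 0.615, -0.0, -0.001]
contact_force: [0.1, 0.5, -2.1]
opening: 0.282
finger_force: 59.5
```

```bash
python3 look.py w10 oblong_nest 0.012 oblong_flange 0.11
python3 - <<'E'
from h import *
for c in ("scene","top"):
    r=ctrl.read_camera(c)
    for d in ctrl.masks_of(c,"oblong_nest"): print(round(d["conf"],2),rect(r,d["region"],.012))
E
```

```text
tcp [ 0.6235 -0.2472  0.1152] rotvec [-2.476e+00 -1.931e+00  1.000e-03] cam [ 0.642 -0.172  0.257]
oblong_nest mask 0.83 [ 624.2 -247.8] [119.  66.] 33.3
oblong_nest mark 0.71 [ 0.6267 -0.2529 -0.0014]
oblong_flange mask 0.67 [ 625.4 -243.8] [82. 50.] 51.6
oblong_flange mark 0.89 [ 0.6264 -0.2459  0.0969]
0.71 (array([ 629.4, -249.6]), array([125.,  71.]), 34.5)
```

View pics/w10.png

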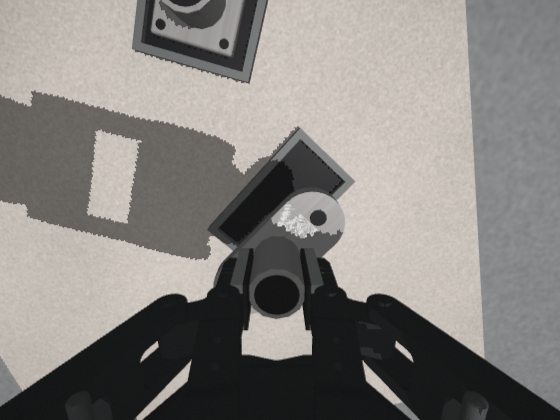

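The flange (290,235) is parallel to the nest (280,190), whose centre is (0.6245,-0.248). I'll lower it.

Converted, 0.085 m is 0.17, 0.083 m is 0.166.

Call:
advance(offsets={"tx":[0, 0, 0, 0, 0, 0], "ty":[0, 0, 0, 0, 0, 0], "tz":[0.06, 0.12, 0.15, 0.166, 0.17, 0.17], "rx":[0, 0, 0, 0, 0, 0], "ry":[0, 0, 0, 0, 0, 0], "rz":[0, 0, 0, 0, 0, 0], "aperture":[0, 0, 0, 0, 0, 0]})

```text
time: 29.12
eef_pos: [0.6247, -0.2479, 0.0325]
tcp_rot: [0.788, 0.615, 0.0, 0.001]
contact_force: [-0.8, 0.1, -1.7]
opening: 0.285
finger_force: 59.6
```

Converted, 0.009 m is 0.018, 0.007 m is 0.014.

Call:
advance(offsets={"tx":[0, 0, 0, 0, 0], "ty":[0, 0, 0, 0, 0], "tz":[0.006, 0.01, 0.014, 0.018, 0.018], "rx":[0, 0, 0, 0, 0], "ry":[0, 0, 0, 0, 0], "rz":[0, 0, 0, 0, 0], "aperture":[0, 0, 0, 0, 0]})

```text
time: 29.75
eef_pos: [0.6242, -0.2477, 0.024]
tcp_rot: [0.788, 0.616, -0.0, -0.0]
contact_force: [-3.0, 0.9, 4.3]
opening: 0.286
finger_force: 60.6
```

Call:
advance(offsets={"tx":[0, 0, 0, 0, 0, 0, 0, -0.072, -0.072, -0.072], "ty":[0, 0, 0, 0, 0, 0, 0, -0.24, -0.24, -0.24], "tz":[0, 0, -0.02, -0.1, -0.22, -0.34, -0.4, -0.4, -0.4, -0.4], "rx":[0, 0, 0, 0, 0, 0, 0, 0, 0, 0], "ry":[0, 0, 0, 0, 0, 0, 0, 0, 0, 0], "rz":[0, 0, 0, 0, 0, 0, 0, 0, 0, 0], "aperture":[0.6, 0.6, 0.6, 0.6, 0.6, 0.6, 0.6, 0.6, 0.6, 0.6]})

```text
time: 31.0
eef_pos: [0.4949, -0.2523, 0.2212]
tcp_rot: [0.789, 0.614, -0.001, -0.002]
contact_force: [0.0, 0.1, -0.4]
opening: 0.597
finger_force: 0.0
```

```bash
python3 look.py w11 oblong_flange 0.016 oblong_nest 0.012
python3 - <<'E'
from h import *
for c in ("scene","top"):
    r=ctrl.read_camera(c)
    if c=="scene": cv2.imwrite("pics/s1.png",cv2.resize(r["pixels"][130:370,60:460,::-1],None,fx=2,fy=2,interpolation=cv2.INTER_CUBIC))
    for t in ("large_wheel","small_wheel","square_flange","oblong_flange"):
        print(c,t,[(np.round(d["position"],3).tolist(),round(d["conf"],2)) for d in ctrl.mark_of(c,t)])
E
```

```text
tcp [ 0.4973 -0.2531  0.2226] rotvec [2.478 1.931 0.   ] cam [ 0.513 -0.178  0.364]
oblong_flange mask 0.91 [ 625.5 -250.4] [88. 47.] 33.1
oblong_flange mask 0.27 [ 598.1 -106.9] [66. 32.] -14.2
oblong_flange mark 0.88 [ 0.6262 -0.2482  0.0059]
oblong_nest mask 0.7 [ 623.6 -246.8] [120.  69.] 34.0
oblong_nest mark 0.71 [ 6.246e-01 -2.511e-01 -5.000e-04]
scene large_wheel [([0.637, 0.281, 0.004], 0.76), ([0.519, 0.193, 0.001], 0.76), ([0.225, 0.263, 0.0], 0.73)]
scene small_wheel [([0.635, 0.097, 0.008], 0.7)]
scene square_flange [([0.609, -0.084, 0.009], 0.87), ([0.607, -0.084, -0.0], 0.38)]
scene oblong_flange [([0.625, -0.249, 0.006], 0.58), ([0.607, -0.086, 0.001], 0.3)]
top large_wheel [([0.227, 0.265, 0.002], 0.75), ([0.632, 0.281, 0.01], 0.73), ([0.518, 0.19, -0.0], 0.54), ([0.472, 0.525, -0.0], 0.24)]
top small_wheel [([0.639, 0.099, 0.006], 0.58)]
top square_flange [([0.61, -0.084, 0.004], 0.8)]
top oblong_flange [([0.624, -0.245, 0.007], 0.87)]
```

View pics/s1.png

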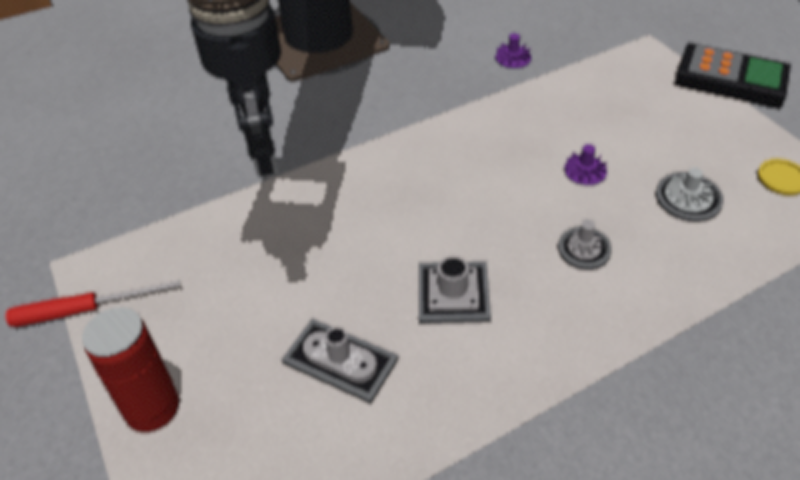

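All four parts sit upright in their nests: oblong (340,357), square (453,290), small wheel (585,245) and large wheel (690,193). The can, tester and purple wheels are undisturbed and the gripper is clear.

```bash
python3 -c "
from plant import ctrl; print(ctrl.sign_off())"
```

```text
the job is handed in; nothing more can be done
None
```

I put all four parts upright in their matching nests by about 31 s on the robot's clock and handed the job in; the sign-off gave no verdict, but the last camera check showed each part within a few mm of its nest centre.

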